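# Release a capacitor from a gravity feeder

## Robot

A 6-joint arm with a two-finger parallel gripper is mounted at the origin on the work surface. World frame = base frame: x ahead of the robot, y to its left, z up, the work surface at z = 0. Lengths are in mm, angles in rad, forces in N, time in s.
With the tool pointing down it reaches from about 275 to 875 mm from the base axis. Payload 12.5 kg.
Tool frame: the origin (TCP) lies at the very end of the fingers, on their centre line; the grasp point (between the pads) lies 19 mm behind it; y points along the fingers, z is the direction in which the jaws open and shut, and the axes are right-handed (so a half turn about y gives the same grasp; the last joint's range is limited). The gripper opens to 85 mm and grips with 20 to 120 N. Pads are 22 mm wide; open, the fingers measure 114 mm over their backs; the gripper's body (76 mm by 85 mm) begins 54 mm behind the grasp point. The pads swing forward as they close: fully open they stand 13 mm farther back than shut.
Start: joints at [1.107, 0.351, 1.652, -0, 1.139, -0.085], TCP at [203.361, 511.007, 231.29] pointing down, gripper open.
Joint ranges: [-2.75, 2.75], [-0.79, 2.1], [0.01, 2.65], [-1.57, 4.71], [0.07, 3.14], [-2.87, 2.87]. Speed limits (rad/s): [2.22, 2.22, 2.79, 3.14, 3.14, 3.14].

## Interface

Orientations are given as a unit quaternion [x, y, z, w].
In Python, from plant import sensors, optics, r, spotter gives the robot as it stands.
- The arm moves only by the tool move_arm, never from a script. Its argument "steps" is a list that holds one entry, the list of rows, each a list of 7 numbers: the turn, a rotation vector about the tool's x, y, z in rad, then the shift along the tool's x, y, z in mm, then the opening in per cent of the stroke, from 0 (shut) to 100 (fully open). A call has 1 to 12 rows; each row shifts and turns the pose as measured when the row begins, along the tool's axes as they then stand; what a row does not reach is not made up. A row lasts 1/12 s, in which the tool goes at most 41.7 mm and 7.16 degrees, less where a joint would pass 70% of its speed; a pose out of reach is approached as far as the arm can. A call is refused whole if a number of a shift passes 41.7 or a number of a turn 0.125, either way. A call with a gripper value outside its range is refused whole. The fingers move at their own pace and stop on an object; "force" is the grip in N (left out, the last holds). Time passes only in rows, so rows that do not move let the fingers close. It gives the time, the measured TCP pose, the force and the opening at its end, in the units of the state.
- sensors.observe(): the state, without advancing time (a new reading comes with each control period).
- optics.get_image(name): name is "scene" or "top"; returns a dict with "pixels" (480x640x3 uint8, red, green, blue), "camera_matrix" (3x3 intrinsics, pixels), "rvec" (rotation vector, rad) and "tvec" (3), from world to camera coordinates, as OpenCV has them. Camera axes: x right, y down, z forward; pixel columns grow to the right and rows downward; lengths in mm; the calibration is good to about 2 mm. A picture is of the moment at which its call begins. There is no depth.
- r.job_done(): hands the job in, once; it reports no verdict.
Trained networks look in a picture, given as the dict that the camera call returned (one of the last four; its "shot" number tells which), for a name from the list of things; names that differ only in an ending like _2 or _b are one class to them, and where a whole thing is asked for, a point or a joint stands for the part that bears it (a point fixed in the world has none). Each returns a list of dicts, best first, with "confidence" (0 to 1); they miss things now and then, are a little off and sometimes report something else, mostly with a low value. They report only what shows in the picture. A call takes as long as a camera call. They do not tell look-alikes from the thing itself.
- spotter.search_frame(label, picture): "rect" ([left, top, right, bottom] in pixels, round what is visible of it).
- spotter.pinpoint(label, picture): "at" ([row, column] in pixels: a listed point, or the origin of a listed thing).
The state is a dict: "time": time; "qpos": joint angles; "joint_velocities": joint speeds; "joint_efforts": joint torques, N m; "tcp_pos": TCP position; "orientation": TCP orientation; "force": force on the tool from outside, world axes, zero at the start; "wrist_torque": the same for the moment, N m; "opening": opening from 0.0 (shut) to 1.0 (fully open).
Only numpy, scipy, OpenCV 4.12 (cv2) and the standard library are available. Lean on these libraries where they do the work, as an engineer would, in place of code of your own. Each camera call takes 0.05 s, during which the arm holds its last target.

## Task

Two gravity feeders stand on the assembly bench, each with one capacitor waiting behind its gate. With the fingertips, press down the pad of the rocking lever on the feeder that holds the larger capacitor and keep it down until that capacitor has rolled out into the tray, then let the lever come back up so the gate is shut again. Do not touch the capacitors or the gates, leave the other feeder shut with its capacitor in place, and do not disturb the things lying around.

Things in the scene. Friction and masses are not known exactly. Their poses are not given: they have to be found in the camera images.
- feeder_large: feeder of the larger capacitor (in either place). Origin: on the table under the lever's pivot; x points up the chute (away from the tray), y from the pivot to the press pad, z up; turned up to 0.2 rad. Chute along x at y=-62 mm, x=-55..85, 58 wide, sloping 12 degrees down to the tray, walls 24 high; floor 38 mm up at the gate (x=0). Pad at y=+85 mm.
- pivot_large (a point): the lever's pivot on feeder_large, 74 mm above the table, between two grey cheeks 82 mm high and 30 mm apart along the chute. The lever lies crosswise to the chute.
- tray_large (a point): middle of the tray of feeder_large, at floor height: open steel tray 86x86 mm, walls 34 mm high, below the chute's mouth on the robot's side; its floor slopes from 15 to 7 mm above the table.
- pad_large (a point): centre of the top of the press pad: level dark steel and rubber plate 44x44 mm, 8 mm thick, on the end of the larger capacitor's feeder's lever, 85 mm from the pivot, on the side away from the chute. 84 mm above the table at rest; at full stroke it has sunk to about 43 mm, tipped with the lever and shifted 5 mm towards the pivot. Bare table below it.
- rocker_large (a joint): rocking lever of the larger capacitor's feeder, rad: 0 = at rest, gate shut; grows as the pad is pressed down, stop at 0.48. A spring returns it to 0 when let go; the pad needs about 2 N to start and 6 to 7 N at the stop.
- gate_large (a point): gate of the larger capacitor's feeder: a dark steel plate 4x20x26 mm hanging from the other end of the rocking lever across the chute. The point is the middle of its lower edge, 8 mm above the chute floor when shut. It lets the larger capacitor pass when the lever is beyond about 0.37 rad.
- cap_large: the larger capacitor: black cylinder 28 mm in diameter and 46 mm long with an aluminium end, lying crosswise in the chute of its feeder against the up-slope side of the gate. Origin at its centre, y along its axis. Rolls down by itself, in about a second, once the gate is up.
- feeder_small: the other feeder, the same in shape and size, that holds the smaller capacitor. Same frame and dimensions as feeder_large.
- pad_small (a point): centre of the top of the press pad: level dark steel and rubber plate 44x44 mm, 8 mm thick, on the end of the smaller capacitor's feeder's lever, 85 mm from the pivot, on the side away from the chute. 84 mm above the table at rest; at full stroke it has sunk to about 43 mm, tipped with the lever and shifted 5 mm towards the pivot. Bare table below it.
- rocker_small (a joint): rocking lever of the smaller capacitor's feeder, rad: 0 = at rest, gate shut; grows as the pad is pressed down, stop at 0.48. A spring returns it to 0 when let go; the pad needs about 2 N to start and 6 to 7 N at the stop.
- gate_small (a point): gate of the smaller capacitor's feeder: a dark steel plate 4x20x26 mm hanging from the other end of the rocking lever across the chute. The point is the middle of its lower edge, 8 mm above the chute floor when shut. It lets the smaller capacitor pass when the lever is beyond about 0.17 rad.
- cap_small: the smaller capacitor: black cylinder 16 mm in diameter and 26 mm long with an aluminium end, lying crosswise in the chute of its feeder against the up-slope side of the gate. Origin at its centre, y along its axis. Rolls down by itself, in about a second, once the gate is up.
- relay: bystander: black relay 28x30x26 mm standing beside the larger capacitor's feeder, in front of its pad. Origin at its underside.
- terminal_block: bystander: green terminal block 14x45x18 mm beside the smaller capacitor's feeder, beyond its pad. Origin at its underside.
- heat_sink: bystander: finned aluminium heat sink 30x36x27 mm beside the smaller capacitor's feeder, in front of its pad. Origin at its underside.
- screwdriver: bystander: screwdriver 180 mm long lying on the left of the bench.
- solder_reel: bystander: grey reel 60 mm in diameter, 36 mm high, on the right of the bench. Origin at its underside.
Not all that is in view belongs to the job. Leave any blue or red look-alike of the cap_large alone.

How it is judged:
By the outcome, as a careful person would: the job done as asked, in the order asked, and still so for the second after the job is handed in, with the robot touching nothing.
It also fails if it takes over 29 s, if anything falls off the work surface, if the arm or the gripper's body presses on something with over 40 N, if the wrist force passes 120 N, or if a joint passes its speed limit or range.

## Working session

There is one attempt and no reset: what is moved stays moved. The work goes in short steps, Python scripts to look and compute and a tool call to move; the robot and the scene stay as the last step left them, time stands still between calls to the robot, and variables do not carry over. Pictures are saved under pics/ and viewed, and the job is handed in when it is done.

Besides the shell and the picture viewer there is one more tool, called after "Request:" as name([rows], argument=value, ...), one row to a line, values as JSON. move_arm: Moves the arm, as the interface text tells. Its arguments: {"type":"object","properties":{"steps":{"type":"array","items":{"type":"array","items":{"type":"array","items":{"type":"number"}}}},"force":{"type":"number"}},"required":["steps"]}

```bash
mkdir -p pics
cat > h.py <<'E'
import numpy as np,cv2
from scipy.spatial.transform import Rotation as R
from plant import sensors,optics,r,spotter
def ray(p,rc):
    K=p["camera_matrix"];u=cv2.undistortPoints(np.array([[[rc[1],rc[0]]]],float),np.array(K,float),None)[0,0]
    M=cv2.Rodrigues(np.array(p["rvec"],float))[0];t=np.array(p["tvec"],float).ravel()
    return -M.T@t, M.T@np.array([u[0],u[1],1])
def atz(p,rc,z):
    c,d=ray(p,rc);return c+d*(z-c[2])/d[2]
def save(p,n): cv2.imwrite("pics/"+n,cv2.cvtColor(p["pixels"],cv2.COLOR_RGB2BGR))
E
python3 - <<'E'
from h import *
s=sensors.observe();print(s)
Z={"pad_large":84,"pad_small":84,"pivot_large":74,"cap_large":60,"cap_small":55,"tray_large":11,"gate_large":46,"gate_small":46,"relay":0,"heat_sink":0,"terminal_block":0,"feeder_large":0,"feeder_small":0}
for n in("top","scene"):
    p=optics.get_image(n);save(p,n+"1.png")
    for k,z in Z.items():
        for d in spotter.pinpoint(k,p)[:3]: print(n,k,np.round(d["at"]),round(d["confidence"],2),atz(p,d["at"],z).round(0))
E
```

```text
{'time': 0.0, 'qpos': array([ 1.10742135e+00,  3.51250191e-01,  1.65245854e+00,  1.51409718e-05,
        1.13910490e+00, -8.46330048e-02]), 'joint_velocities': array([ 0.00074673,  0.00023634, -0.00124816, -0.00091085,  0.00043935,
        0.00021488]), 'joint_efforts': array([-3.40919658e-03, -5.06097686e+01, -2.91401982e+01, -3.64418383e-04,
        4.60874799e-03, -3.60782917e-05]), 'tcp_pos': array([203.19681083, 510.71280122, 230.73768995]), 'orientation': array([ 0.69487943, -0.13323027,  0.13298729, -0.6940509 ]), 'force': array([ 0.12610337,  0.51310685, -0.38506514]), 'wrist_torque': array([ 0.04375863, -0.02850292, -0.01484384]), 'opening': 0.9990250316936412}
top pad_large [272. 424.] 0.7 [ 457. -253.   84.]
top pad_small [236. 187.] 0.58 [537. 244.  84.]
top pivot_large [224. 397.] 0.83 [ 561. -201.   74.]
top cap_large [205. 465.] 0.82 [ 603. -354.   60.]
top cap_large [169. 378.] 0.71 [ 687. -167.   60.]
top cap_large [285. 196.] 0.58 [435. 227.  60.]
top cap_small [244. 258.] 0.58 [524.  97.  55.]
top cap_small [240. 259.] 0.5 [531.  95.  55.]
top tray_large [272. 422.
[... 978 characters left out ...]
4 [ 726. -191.   60.]
scene cap_small [236. 364.] 0.48 [540.  92.  55.]
scene tray_large [300. 226.] 0.27 [ 515. -247.   11.]
scene gate_large [300. 225.] 0.79 [ 549. -263.   46.]
scene gate_large [263. 292.] 0.57 [524. -90.  46.]
scene gate_small [231. 364.] 0.71 [518. 111.  46.]
scene gate_small [202. 410.] 0.67 [480. 290.  46.]
scene relay [268. 264.] 0.56 [ 457. -126.    0.]
scene heat_sink [212. 381.] 0.47 [425. 244.   0.]
scene heat_sink [300. 225.] 0.23 [ 505. -246.   -0.]
scene terminal_block [254. 426.] 0.62 [621. 222.   0.]
scene feeder_large [304. 254.] 0.6 [ 548. -199.    0.]
scene feeder_small [239. 376.] 0.78 [511. 159.   0.]
scene feeder_small [237. 365.] 0.37 [489. 142.   0.]
```

View pics/top1.png

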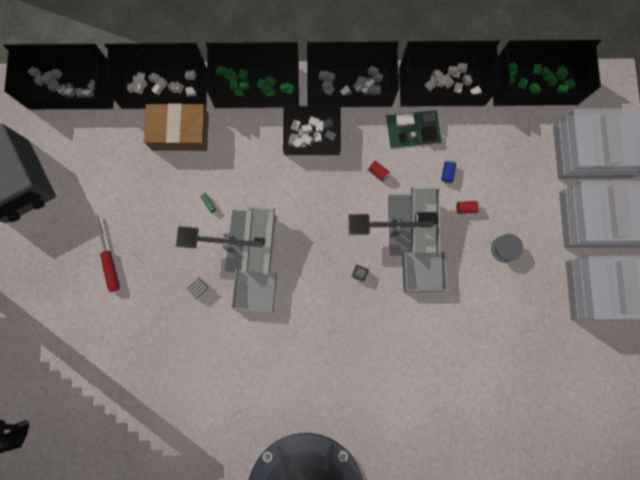

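View pics/scene1.png

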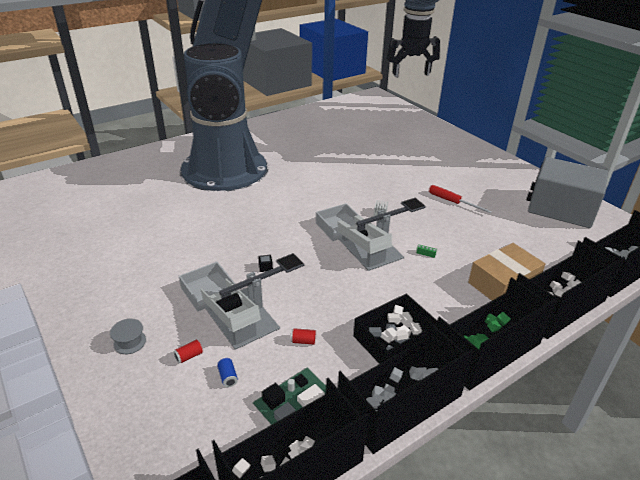

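```bash
python3 -c "
import cv2
a=cv2.imread('pics/top1.png');b=cv2.imread('pics/scene1.png')
l=cv2.resize(a[150:320,140:300],(400,425),interpolation=2);m=cv2.resize(a[150:320,330:490],(400,425),interpolation=2)
cv2.imwrite('pics/crop1.png',cv2.hconcat([l,m]))
cv2.imwrite('pics/crop2.png',cv2.resize(b[180:380,190:456],(798,600),interpolation=2))"
```

```text
(no output)
```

View pics/crop1.png

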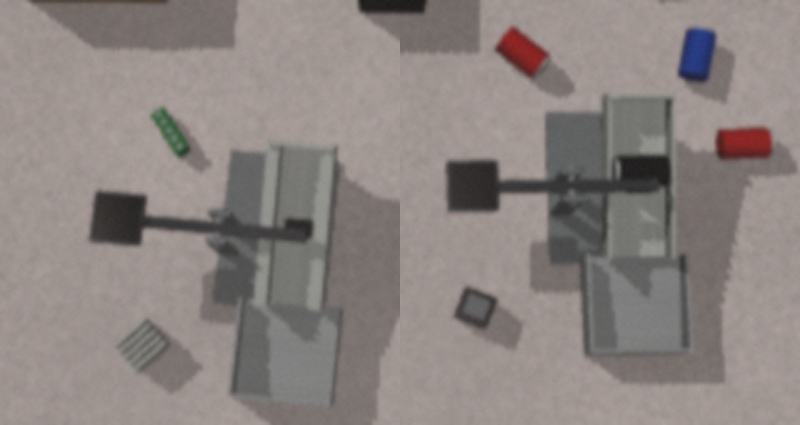

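View pics/crop2.png

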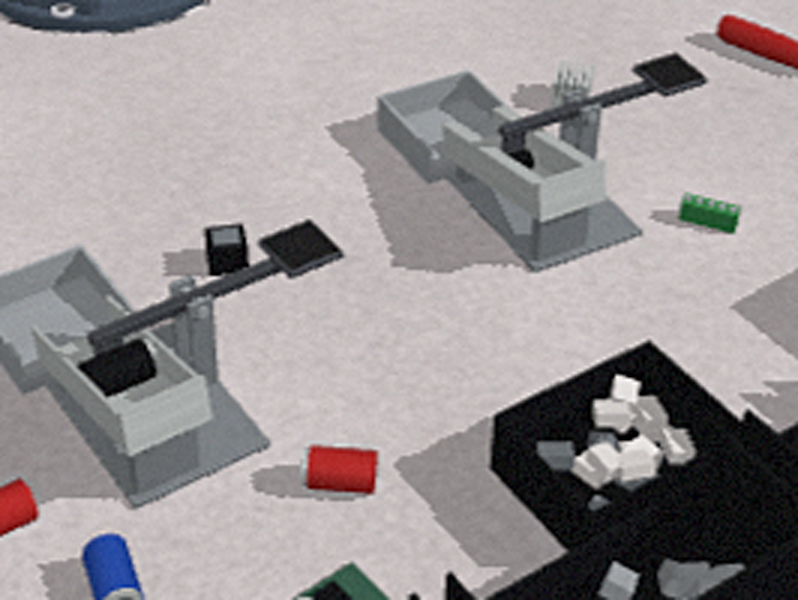

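The picture shows two feeders. In the top view the right one (lever pivot near row 224, col 397) holds a black capacitor that fills the chute, about 21 px wide at (218, 427). The left one (pivot near row 241, col 231) holds one about half that size at (241, 259). The red and blue cylinders are look-alikes lying on the table. The target is therefore the right feeder's pad, at top (224, 359) and scene (263, 290). The network's pad_large hit at top (272, 424) is the tray, so I reject it.

Run:
```python
from h import *
p=optics.get_image("top");q=optics.get_image("scene")
def tri(a,b):
    c1,d1=ray(p,a);c2,d2=ray(q,b)
    d1/=np.linalg.norm(d1);d2/=np.linalg.norm(d2)
    s=np.linalg.lstsq(np.c_[d1,-d2],c2-c1,rcond=None)[0];x,y=c1+s[0]*d1,c2+s[1]*d2
    return ((x+y)/2).round(1),np.linalg.norm(x-y).round(1)
# pad blobs (dark) by threshold
for n,im,(r0,r1,c0,c1) in(("top",p,(210,238,345,371)),("scene",q,(250,276,274,307))):
    g=im["pixels"][r0:r1,c0:c1].max(2)<70
    k,l,st,ce=cv2.connectedComponentsWithStats(cv2.morphologyEx(g.astype(np.uint8),cv2.MORPH_OPEN,np.ones((7,7) if n=="top" else (5,5))))
    print(n,st[1:],ce[1:]+[c0,r0])
print("tri",tri((224.2,359),(262.7,290.3)))
print(atz(p,(224.2,359),84),atz(q,(262.7,290.3),84),atz(p,(224,397),74))
for n in("pivot_large","feeder_large"):print(n,[ (d["at"],d["confidence"]) for im in(p,q) for d in spotter.pinpoint(n,im)[:1]])
s=sensors.observe();print(s["tcp_pos"],R.from_quat(s["orientation"]).as_matrix().round(3))
```

```text
top [[  5   5  19  19 352]] [[358.96590909 224.00852273]]
scene [[  5   5  21  15 222]] [[289.02702703 261.60810811]]
tri (array([ 559.9, -118.4,   82.7]), np.float64(2.6))
[ 559.00626686 -119.41366068   84.        ] [ 561.90689936 -118.11085896   84.        ] [ 560.58730804 -201.37601424   74.        ]
pivot_large [([224.7, 399.8], 0.9), ([277.4, 253.8], 0.89)]
feeder_large [([227.7, 392.5], 0.81), ([307.1, 256.3], 0.64)]
[203.3659736  510.99830705 231.28499858] [[ 0.929  0.     0.37 ]
 [-0.37  -0.     0.929]
 [ 0.    -1.    -0.   ]]
```

```bash
cat > plan.py <<'E'
from h import *
import sys
tx,ty,tz,nr,n=map(float,sys.argv[1:]);n=int(n)
s=sensors.observe();Rm=R.from_quat(s["orientation"]).as_matrix();pos=s["tcp_pos"]
a=np.arctan2(Rm[1,2],Rm[0,2]);yaw=a/nr  # + about tool y = - world z
d=(np.array([tx,ty,tz])-pos)/n
print(pos,"yaw",a,Rm.round(3).tolist())
rot=R.from_matrix(Rm)
for i in range(n):
    print(round(yaw if i<nr else 0,3),rot.inv().apply(d).round(1))
    if i<nr: rot=rot*R.from_rotvec([0,yaw,0])
E
python3 plan.py 560 -117 150 12 24
```

```text
[203.3659736  510.99830705 231.28499858] yaw 1.1920084000229756 [[0.929, 0.0, 0.37], [-0.37, -0.0, 0.929], [0.0, -1.0, -0.0]]
0.099 [ 23.5   3.4 -18.8]
0.099 [ 25.2   3.4 -16.4]
0.099 [ 26.7   3.4 -13.8]
0.099 [ 28.    3.4 -11.1]
0.099 [28.9  3.4 -8.3]
0.099 [29.6  3.4 -5.4]
0.099 [30.   3.4 -2.4]
0.099 [30.1  3.4  0.6]
0.099 [29.9  3.4  3.6]
0.099 [29.4  3.4  6.5]
0.099 [28.6  3.4  9.4]
0.099 [27.5  3.4 12.2]
0 [26.2  3.4 14.9]
0 [26.2  3.4 14.9]
0 [26.2  3.4 14.9]
0 [26.2  3.4 14.9]
0 [26.2  3.4 14.9]
0 [26.2  3.4 14.9]
0 [26.2  3.4 14.9]
0 [26.2  3.4 14.9]
0 [26.2  3.4 14.9]
0 [26.2  3.4 14.9]
0 [26.2  3.4 14.9]
0 [26.2  3.4 14.9]
```

Request:
move_arm([
  [[0,0.1,0,23.5,3,-19,0],[0,0.1,0,25,3,-16.5,0],[0,0.1,0,27,3,-14,0],[0,0.1,0,28,3,-11,0],[0,0.1,0,29,3,-8,0],[0,0.1,0,29.5,3,-5.5,0],[0,0.1,0,30,3,-2.5,0],[0,0.1,0,30,3,0.5,0],[0,0.1,0,30,3,3.5,0],[0,0.1,0,29.5,3,6.5,0],[0,0.1,0,28.5,3,9.5,0],[0,0.1,0,27.5,3,12,0]],
])

```text
time: 2.7
tcp_pos: [378.4, 183.1, 194.5]
orientation: [-0.484, 0.514, -0.513, 0.488]
force: [0.4, 0.3, -0.7]
opening: -0.002
```

```bash
python3 plan.py 560 -117 150 3 12|sed -n 1,6p
```

```text
[378.43278356 183.07524835 194.49368415] yaw -0.05418882345011116 [[-0.054, 0.004, 0.999], [-0.999, 0.005, -0.054], [-0.005, -1.0, 0.004]]
-0.018 [24.2  3.7 16.4]
-0.018 [24.5  3.7 16. ]
-0.018 [24.7  3.7 15.6]
0 [25.   3.7 15.1]
0 [25.   3.7 15.1]
```

Request:
move_arm([
  [[0,-0.02,0,24,4,16,0],[0,-0.02,0,24.5,4,16,0],[0,-0.02,0,25,4,15.5,0],[0,0,0,25,4,15,0],[0,0,0,25,4,15,0],[0,0,0,25,4,15,0],[0,0,0,25,4,15,0],[0,0,0,25,4,15,0],[0,0,0,25,3,15,0],[0,0,0,25,3,15,0],[0,0,0,25,3,15,0],[0,0,0,25,3,15,0]],
])

```text
time: 3.7
tcp_pos: [565.4, -135.3, 149.3]
orientation: [-0.496, 0.5, -0.501, 0.503]
force: [0.6, 0.5, 0.2]
opening: 0.001
```

```bash
python3 - <<'E'
from h import *
p=optics.get_image("top");q=optics.get_image("scene")
s=sensors.observe();print(s["time"],s["tcp_pos"],s["force"],R.from_quat(s["orientation"]).as_matrix().round(3).tolist())
a=cv2.resize(p["pixels"][150:310,330:490],(400,400),interpolation=2);b=cv2.resize(q["pixels"][160:360,190:390],(400,400),interpolation=2)
cv2.imwrite("pics/c3.png",cv2.cvtColor(cv2.hconcat([a,b]),cv2.COLOR_RGB2BGR))
E
python3 plan.py 560 -117 90 1 6|tail -1
```

```text
3.8 [ 566.15059138 -137.05126459  148.88843035] [-0.13112205  0.31069003  1.61150169] [[-0.004, 0.009, 1.0], [-1.0, 0.005, -0.004], [-0.005, -1.0, 0.009]]
0 [-3.3  9.8 -1.1]
```

View pics/c3.png

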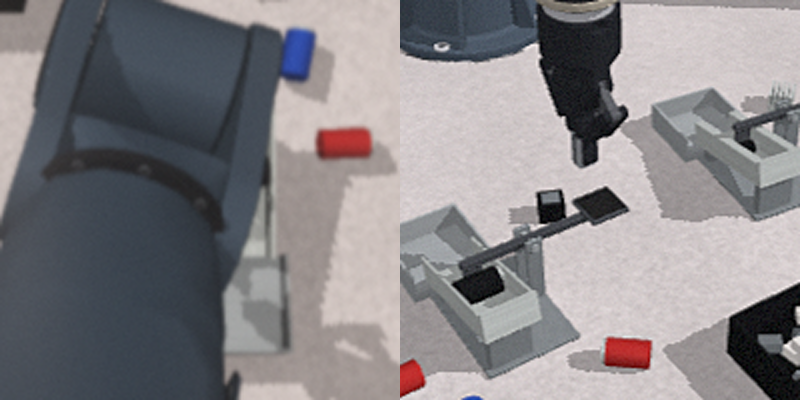

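The tool is above the pad but overshot by about 20 mm in y. I'll correct that first, then go down.

Request:
move_arm([
  [[0,0,0,-10,10,-3,0],[0,0,0,-10,10,-3,0],[0,0,0,0,15,0,0],[0,0,0,0,10,0,0],[0,0,0,0,0,0,0],[0,0,0,0,0,0,0]],
])

```text
time: 4.3
tcp_pos: [560.1, -115.8, 102.4]
orientation: [0.495, -0.5, 0.502, -0.502]
force: [1.0, -0.7, 1.0]
opening: 0.002
```

Run:
```python
from h import *
q=optics.get_image("scene")
s=sensors.observe();print(s["time"],s["tcp_pos"],s["force"])
b=cv2.resize(q["pixels"][200:360,190:350],(600,600),interpolation=2)
cv2.imwrite("pics/c4.png",cv2.cvtColor(b,cv2.COLOR_RGB2BGR))
```

```text
4.35 [ 560.12824664 -115.78267694  102.53194346] [ 0.60150758  0.13609648 -0.23891391]
```

View pics/c4.png

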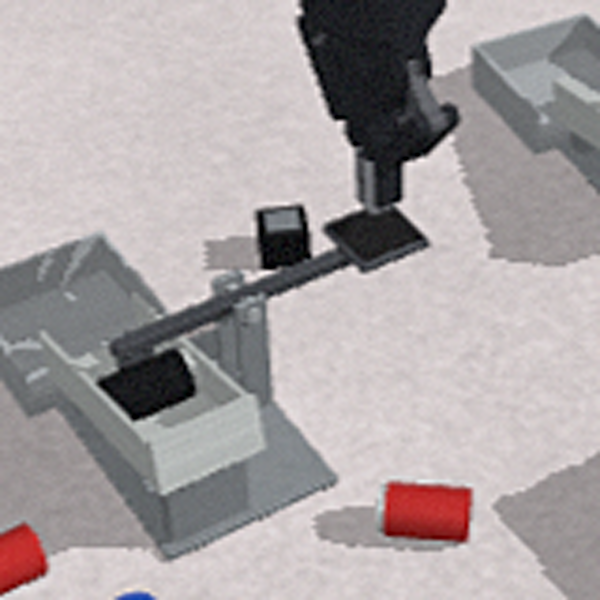

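The fingertips are centred over the pad and 18 mm above it. Pressing now.

Request:
move_arm([
  [[0,0,0,0,8,0,0],[0,0,0,0,8,0,0],[0,0,0,0,8,0,0],[0,0,0,0,7,0,0],[0,0,0,0,7,0,0],[0,0,0,0,6,0,0],[0,0,0,0,4,0,0],[0,0,0,0,0,0,0]],
])

```text
time: 5.02
tcp_pos: [562.6, -116.9, 52.6]
orientation: [0.494, -0.498, 0.504, -0.503]
force: [-1.4, 1.4, 5.3]
opening: 0.002
```

```bash
cat > look.py <<'E'
from h import *
import sys
q=optics.get_image("scene")
s=sensors.observe();print(s["time"],s["tcp_pos"],s["force"])
b=cv2.resize(q["pixels"][200:360,150:350],(750,600),interpolation=2)
cv2.imwrite("pics/"+sys.argv[1],cv2.cvtColor(b,cv2.COLOR_RGB2BGR))
E
python3 look.py c5.png
```

```text
5.0667 [ 562.62182877 -116.79344926   52.8070105 ] [-0.7056111   0.79722719  4.88254016]
```

View pics/c5.png

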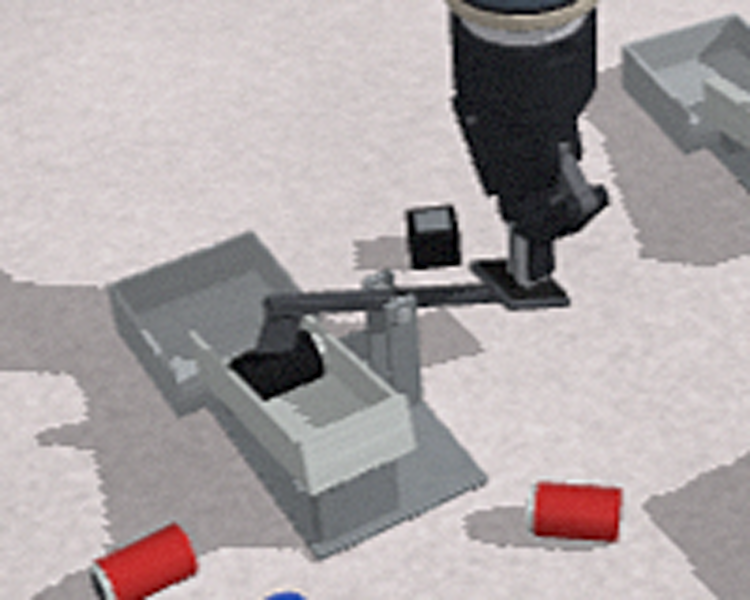

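The lever is tipping and the force is about 5 N, but the capacitor at crop (280, 362) hasn't passed the gate yet. I'll press a few mm more.

Request:
move_arm([
  [[0,0,0,0,3,0,0],[0,0,0,0,2,0,0],[0,0,0,0,2,0,0],[0,0,0,0,0,0,0]],
])

```text
time: 5.4
tcp_pos: [563.4, -117.6, 45.9]
orientation: [0.494, -0.498, 0.505, -0.503]
force: [-1.2, 1.8, 6.7]
opening: -0.004
```

```bash
python3 look.py c6.png
```

```text
5.45 [ 563.31983497 -117.55217436   45.98497181] [-2.17984953  0.98651265  6.23030061]
```

View pics/c6.png

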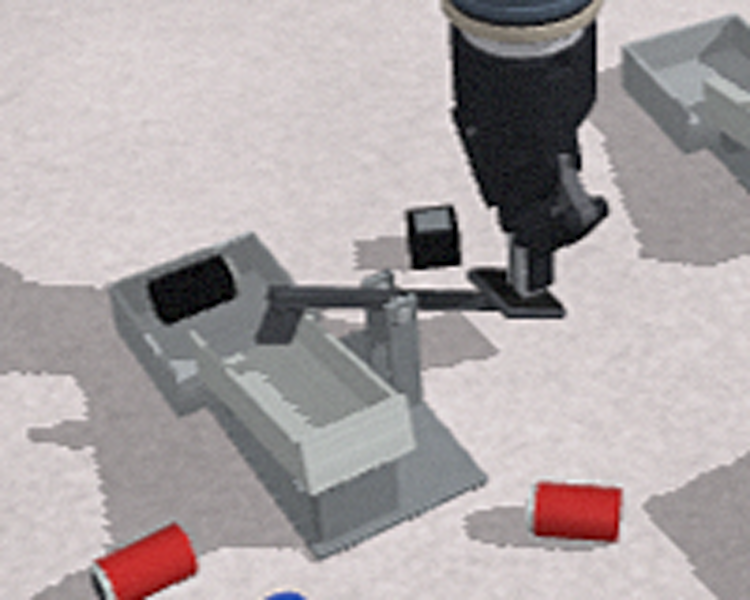

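The capacitor is in the tray at crop (190, 288). I'll hold briefly so it settles, then lift straight up.

Request:
move_arm([
  [[0,0,0,0,0,0,0],[0,0,0,0,0,0,0],[0,0,0,0,0,0,0],[0,0,0,0,0,0,0],[0,0,0,0,0,0,0],[0,0,0,0,0,0,0]],
])

```text
time: 5.95
tcp_pos: [563.4, -117.5, 46.3]
orientation: [0.494, -0.498, 0.505, -0.503]
force: [-2.0, -0.1, 5.8]
opening: -0.002
```

Request:
move_arm([
  [[0,0,0,0,-4,0,0],[0,0,0,0,-6,0,0],[0,0,0,0,-6,0,0],[0,0,0,0,-6,0,0],[0,0,0,0,-6,0,0],[0,0,0,0,-6,0,0],[0,0,0,0,-10,0,0],[0,0,0,0,-15,0,0],[0,0,0,0,-20,0,0],[0,0,0,0,-20,0,0],[0,0,0,0,-15,0,0],[0,0,0,0,0,0,0]],
])

```text
time: 6.95
tcp_pos: [560.8, -117.1, 167.0]
orientation: [0.494, -0.5, 0.504, -0.502]
force: [0.6, -0.6, 0.3]
opening: 0.002
```

Request:
move_arm([
  [[0,0,0,0,0,0,0],[0,0,0,0,0,0,0],[0,0,0,0,0,0,0],[0,0,0,0,0,0,0],[0,0,0,0,0,0,0],[0,0,0,0,0,0,0]],
])

```text
time: 7.45
tcp_pos: [559.3, -117.3, 164.3]
orientation: [0.495, -0.501, 0.503, -0.501]
force: [-0.5, 0.7, 0.4]
opening: 0.002
```

```bash
python3 look.py c7.png; python3 -c "
from h import *
q=optics.get_image('scene');save(q,'scene7.png')"
```

```text
7.5 [ 559.24385728 -117.31849784  164.27500231] [ 0.00491823 -0.03138547 -0.11849368]
```

View pics/c7.png

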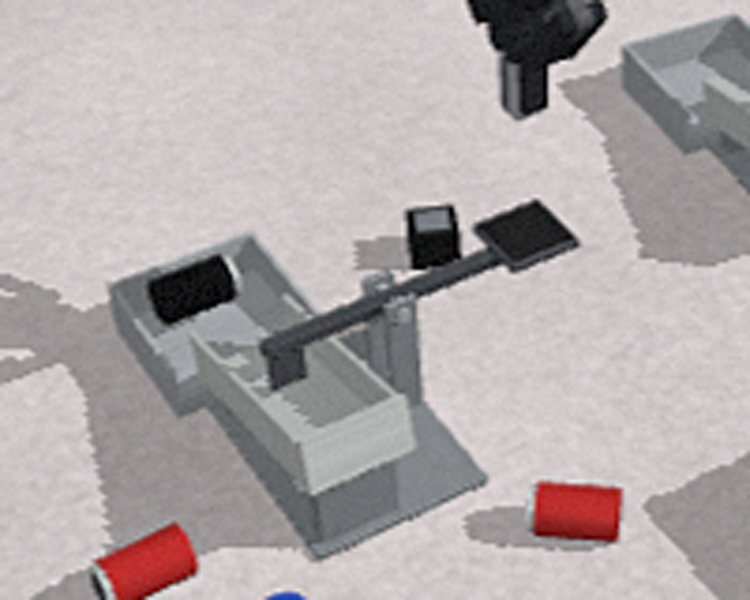

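View pics/scene7.png

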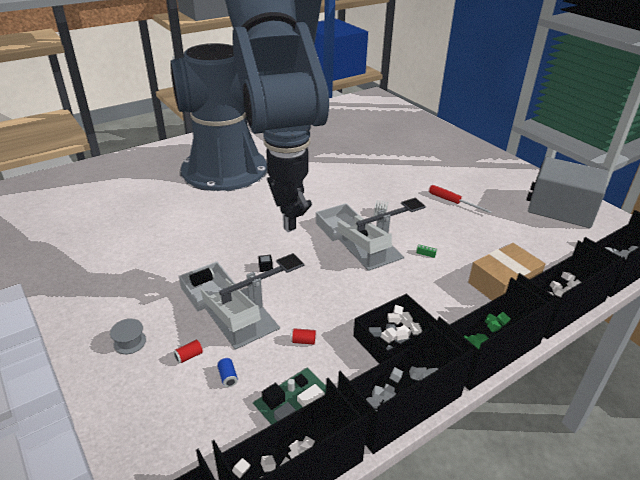

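The capacitor lies in the tray at scene (202, 277), the pad is back up at (290, 263) and the gate is down. The other feeder and everything lying around look unchanged.

```bash
python3 -c "
from plant import r
print(r.job_done())"
```

```text
the job is handed in; nothing more can be done
None
```

I pressed the right-hand feeder's pad, the one holding the larger capacitor, with the closed fingertips. That capacitor rolled out into its tray. I held the pad down about half a second more, then lifted clear, and handed the job in at about 7.5 s on the robot's clock, well within the 29 s limit.

**Last checks:** In the last scene pictures:
- The capacitor is in the tray and the lever is back at rest with the gate down.
- The other feeder's lever is at rest. Its capacitor is too small in that view to make out clearly, but that feeder was never approached.
- The relay, the rest of the bystanders and the look-alikes look to be where they were.
- The fingertips were about 80 mm above the pad. The force was about 6 to 7 N at the deepest press and near zero after the lift.

**What disagreed:** The network's best pad_large answer in the top picture was actually the tray, so I rejected it and measured the pad from both cameras (2.6 mm ray mismatch). The approach also overshot by about 20 mm in y, which I corrected before pressing.

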